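# Tip the bushings into their measuring cradles

### The job

A steel bushing stands upright at the mouth of each of the two measuring cradles. Push each bushing over with the fingertips so that it topples into its own cradle and comes to rest lying on its side down between the two rails, wholly inside the scribed rectangle. Only push: do not lift or carry the bushings or shove them about upright, and leave the spare bushing and the brush where they are.

Things in the scene. Friction and masses are not known exactly. Their poses are not given: they have to be found in the camera images.
- bushing_left: turned steel bushing: plain grey tube, 52 mm outside diameter, 75 mm long, about 0.18 kg (bore counts as solid). It starts upright on the plate of the left cradle, its axis 58 to 68 mm on the -x side of the cradle's origin and up to 4 mm off its x axis. Origin at the centre of the foot, z along its axis to the other end.
- bushing_left_mid (a point): point on the axis of the left bushing, halfway along it (37.5 mm from either end). Pushed over, the bushing falls by itself once it leans more than about 40 degrees (0.7 rad).
- cradle_left: left measuring cradle, fixed: dark steel plate 172 x 72 x 6 mm (x -114 to 58 mm) with two bright rails along x, each 76 mm long (x -38 to 38), 9 mm wide, 10 mm above the plate, 39 mm clear between them. Origin on the worktop below the middle of the bed between the rails; z up; x along the bed, away from the end where the bushing stands.
- cradle_left_bed (a point): point on the plate top (6 mm above the worktop) at the middle of the left cradle's bed and of the fine scribed rectangle, 104 mm along x by 67 mm, that runs round the rails. A bushing lying in the bed has its axis along the cradle's x, resting on both rails, 27 mm above this point. The rail ends stop the foot of a standing bushing about 9 mm inside the mouth.
- bushing_right: turned steel bushing: plain grey tube, 52 mm outside diameter, 75 mm long, about 0.18 kg (bore counts as solid). It starts upright on the plate of the right cradle, its axis 58 to 68 mm on the -x side of the cradle's origin and up to 4 mm off its x axis. Origin at the centre of the foot, z along its axis to the other end.
- bushing_right_mid (a point): point on the axis of the right bushing, halfway along it (37.5 mm from either end). Pushed over, the bushing falls by itself once it leans more than about 40 degrees (0.7 rad).
- cradle_right: right measuring cradle, fixed: dark steel plate 172 x 72 x 6 mm (x -114 to 58 mm) with two bright rails along x, each 76 mm long (x -38 to 38), 9 mm wide, 10 mm above the plate, 39 mm clear between them. Origin on the worktop below the middle of the bed between the rails; z up; x along the bed, away from the end where the bushing stands.
- cradle_right_bed (a point): point on the plate top (6 mm above the worktop) at the middle of the right cradle's bed and of the fine scribed rectangle, 104 mm along x by 67 mm, that runs round the rails. A bushing lying in the bed has its axis along the cradle's x, resting on both rails, 27 mm above this point. The rail ends stop the foot of a standing bushing about 9 mm inside the mouth.
- spare_bushing: a third, identical bushing (52 x 75 mm) standing upright on the bare worktop beyond the cradles; leave alone. Origin at the centre of its foot, z up.
- brush: flat chip brush, 190 mm long, 26 mm wide, 12 mm high, wooden handle, lying on the worktop beyond the left cradle; leave alone. Origin in its middle, underside; y along it.
There are look-alikes about, which are no part of the job. Leave any blue look-alike of the bushing_left alone. What is shaped like the bushing_right but turquoise is not meant.

How it is judged:
By the outcome, as a careful person would: the job done as asked, in the order asked, and still so for the second after the job is handed in, with the robot touching nothing.
It also fails if it takes over 48 s, if anything falls off the work surface, if the arm or the gripper's body presses on something with over 40 N, if the wrist force passes 120 N, or if a joint passes its speed limit or range.

### The arm

A 6-joint arm with a two-finger parallel gripper is mounted at the origin on a cart in front of the work surface, level with it; the furniture and walls round the work are solid. World frame = base frame: x ahead of the robot, y to its left, z up, the work surface at z = 0. Lengths are in m, angles in rad, forces in N, time in s.
With the tool pointing down it reaches from about 0.3 to 0.875 m from the base axis. Payload 6.4 kg.
Tool frame: the origin (TCP) lies on the centre line of the jaws, within the pads' length; the fingertips stand 11 mm ahead of it and the grasp point (between the pads) lies 8 mm behind it; x points along the fingers, y is the direction in which the jaws open and shut, and the axes are right-handed (so a half turn about x gives the same grasp; the last joint's range is limited). The gripper opens to 85 mm and grips with 20 to 120 N. Pads are 22 mm wide; open, the fingers measure 114 mm over their backs; the gripper's body (76 mm by 85 mm) begins 54 mm behind the grasp point. The pads swing forward as they close: fully open they stand 13 mm farther back than shut.
Start: joints at [-1.349, 0.181, 1.607, -0, 1.354, -0.206], TCP at [0.239, -0.523, 0.204] pointing down, gripper open.
Joint ranges: [-2.99, 2.99], [-0.89, 2.07], [0.3, 2.58], [-1.14, 4.28], [0, 2.63], [-3.12, 3.12]. Speed limits (rad/s): [2.57, 2.57, 3.01, 3.14, 3.14, 3.14].

### API

Orientations are given as a unit quaternion [w, x, y, z].
In Python, from bench import ctrl, camera, hand_in gives the robot as it stands. The module is installed in compiled form; this text tells all that it offers.
- The arm moves only by the tool drive_tool, never from a script. Its argument "increments" is a list of rows, each a list of 7 numbers: the shift along the tool's x, y, z in m, then the turn, a rotation vector about the tool's x, y, z in degrees, then the gripper's target within -1 to 1 (fully open at 1, half-way at 0, shut at -1). In form: [[dx, dy, dz, rx, ry, rz, claw], ...]. A call has 1 to 10 rows; each row shifts and turns the commanded pose from where the row before left it, along the tool's axes as they then stand; what a row does not reach is not made up. A row lasts 1/8 s, in which the tool goes at most 62.5 mm and 10.7 degrees, less where a joint would pass 70% of its speed; a pose out of reach is approached as far as the arm can. A call is refused whole if a number of a shift passes 0.0625 or a number of a turn 10.7, either way. A call with a gripper value outside its range is refused whole. The fingers move at their own pace and stop on an object; the grip force is fixed at half the most. Time passes only in rows, so rows that do not move let the fingers close. It gives the time, the measured TCP pose, the force and the opening at its end, in the units of the state.
- ctrl.get_obs(): the state, without advancing time (a new reading comes with each control period).
- camera(name): name is "scene" or "top"; returns a dict with "img" (400x640x3 uint8, red, green, blue), "depth" (400x640 float32, m along the optical axis (not along the pixel's ray), 0 where there is no reading), "fx", "fy", "cx", "cy" (pixels), "world_from_camera" (4x4, takes a point from camera to world coordinates). Camera axes: x right, y down, z forward; pixel columns grow to the right and rows downward; lengths in m; the calibration is good to about 2 mm. A picture is of the moment at which its call begins.
- hand_in(): hands the job in, once; it reports no verdict.
The state is a dict: "time_s": time; "q": joint angles; "dq": joint speeds; "joint_efforts": joint torques, N m; "eef_pos": TCP position; "eef_rot": TCP orientation; "wrist_force": force on the tool from outside, world axes, zero at the start; "torque": the same for the moment, N m; "opening": opening from 0.0 (shut) to 1.0 (fully open).
Only numpy, scipy, OpenCV 4.12 (cv2) and the standard library are available. Lean on these libraries where they do the work, as an engineer would, in place of code of your own. Each camera call takes 0.05 s, during which the arm holds its last target.

## Working session

There is one attempt and no reset: what is moved stays moved. The work goes in short steps, Python scripts to look and compute and a tool call to move; the robot and the scene stay as the last step left them, time stands still between calls to the robot, and variables do not carry over. Pictures are saved under pics/ and viewed, and the job is handed in when it is done.

Besides the shell and the picture viewer there is one more tool, called after ">>>" as name([rows], argument=value, ...), one row to a line, values as JSON. drive_tool: Moves the arm, as the interface text tells. Its arguments: {"type":"object","properties":{"increments":{"type":"array","items":{"type":"array","items":{"type":"number"}}}},"required":["increments"]}

```bash
mkdir -p pics; python3 - <<'E'
from bench import ctrl,camera
import cv2,numpy as np
o=ctrl.get_obs(); print(o)
for n in("scene","top"):
    c=camera(n); cv2.imwrite(f"pics/{n}0.png",c["img"][:,:,::-1]); np.savez(f"pics/{n}0.npz",**c)
    print(n,c["fx"],c["fy"],c["cx"],c["cy"],c["world_from_camera"].round(4).tolist())
E
```

```text
{'time_s': 0.0, 'q': array([-1.34928256e+00,  1.81500421e-01,  1.60797612e+00,  3.16171132e-06,
        1.35379677e+00, -2.06285412e-01]), 'dq': array([-0.00110471,  0.00133171, -0.00116501,  0.00046832,  0.00037272,
        0.00223257]), 'joint_efforts': array([-5.64927382e-05, -4.44870007e+01, -3.51338804e+01, -3.59056066e-04,
        8.95267760e-03, -1.18990121e-05]), 'eef_pos': array([ 0.23844502, -0.52259584,  0.20342243]), 'eef_rot': array([-0.14950465, -0.6909886 , -0.15069303,  0.69099546]), 'wrist_force': array([0.43595958, 0.82908451, 0.58115426]), 'torque': array([ 0.00323572, -0.02413011, -0.02562174]), 'opening': 1.0001539382139628}
scene 405.76762472297816 405.76762472297816 324.76967798772654 197.3069697965955 [[-0.817, -0.2579, 0.5157, 0.0817], [-0.5766, 0.3674, -0.7297, 0.6564], [-0.0013, -0.8936, -0.4489, 0.4749], [0.0, 0.0, 0.0, 1.0]]
top 386.2008748758271 386.2008748758271 321.1333894220198 201.7827516803232 [[0.0275, -0.9904, 0.1356, 0.4337], [-0.9996, -0.0274, 0.0023, -0.0121], [0.0014, -0.1357, -0.9908, 0.9863], [0.0, 0.0, 0.0, 1.0]]
```

View pics/scene0.png

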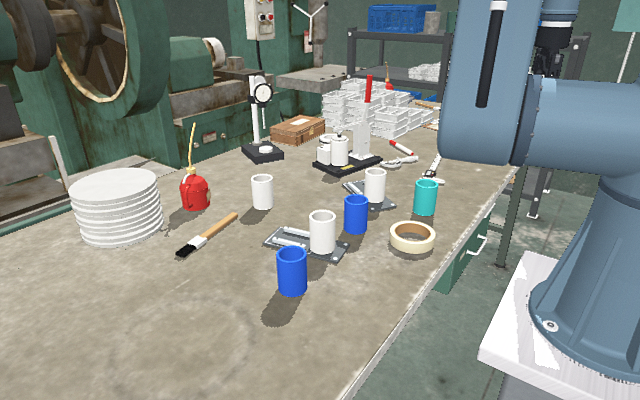

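View pics/top0.png

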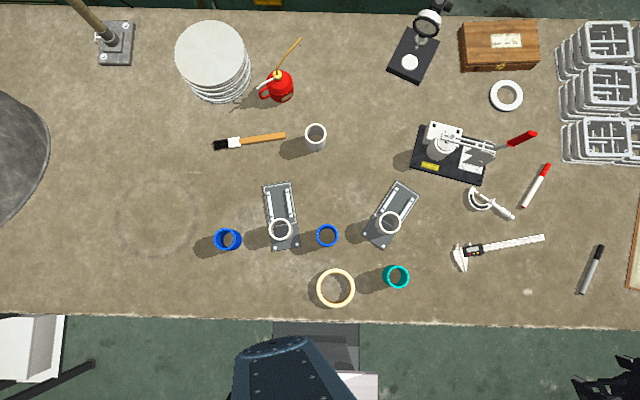

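The candidates in the top view are:
- Grey tubes on the cradles at (280,231) on the left and (388,224) on the right. These are the targets.
- The grey spare at (315,135).
- Blue look-alikes at (228,240) and (327,236).
- A turquoise look-alike at (397,277).

I'll check the targets in close crops.

```bash
python3 - <<'E'
import cv2,numpy as np
im=cv2.imread("pics/top0.png")
a=cv2.resize(im[170:260,210:340],None,fx=6,fy=6,interpolation=cv2.INTER_CUBIC); cv2.imwrite("pics/cl.png",a)
a=cv2.resize(im[170:260,340:470],None,fx=6,fy=6,interpolation=cv2.INTER_CUBIC); cv2.imwrite("pics/cr.png",a)
E
```

```text
(no output)
```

View pics/cl.png

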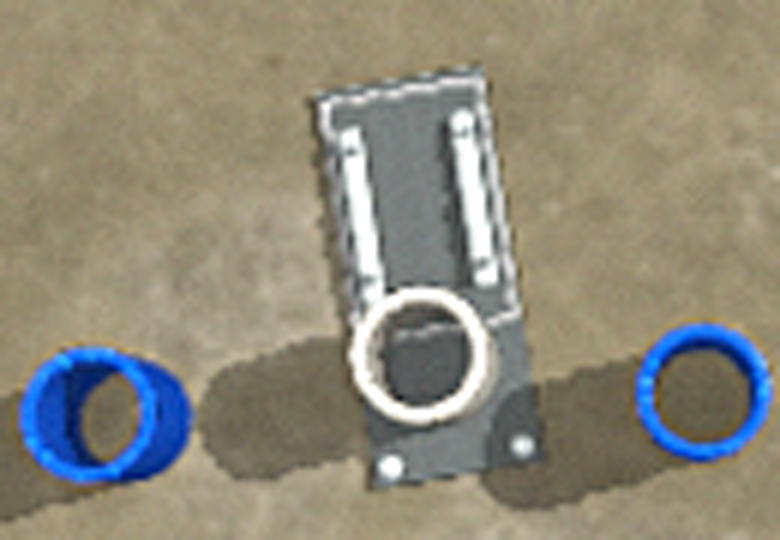

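View pics/cr.png

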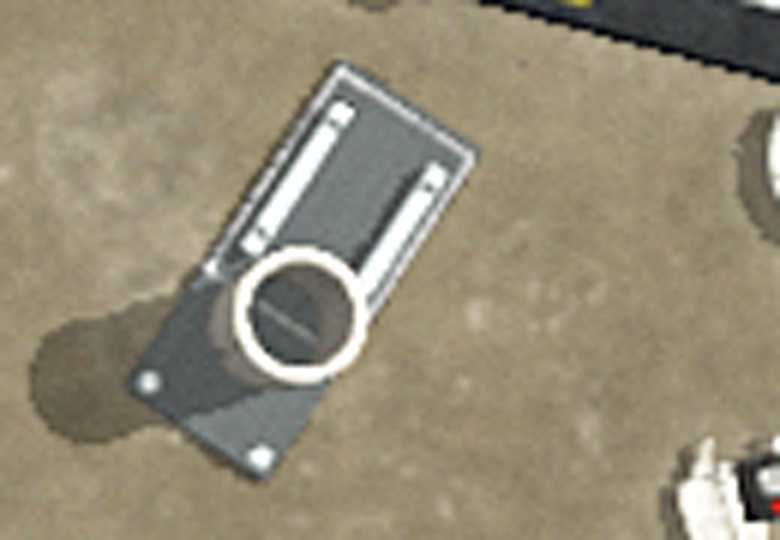

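```bash
cat > h.py <<'E'
import numpy as np
from scipy.optimize import least_squares
def ray(c,u,v,z):
    T=c["world_from_camera"]; d=T[:3,:3]@np.array([(u-c["cx"])/c["fx"],(v-c["cy"])/c["fy"],1]); o=T[:3,3]
    return o+d*(z-o[2])/d[2]
def crop(c,p,x0,y0,z,s=6): return ray(c,x0+(p[0]+.5)/s-.5,y0+(p[1]+.5)/s-.5,z)
E
python3 - <<'E'
from h import *
c=dict(np.load("pics/top0.npz"))
# order: far-left, far-right, near-right, near-left
M=np.array([[58,36],[58,-36],[-114,-36],[-114,36]])/1000
for n,x0,cs,b in (("L",210,[(320,95),(483,70),(543,458),(370,488)],(420,355)),("R",340,[(340,62),(480,152),(265,482),(132,388)],(301,315))):
    P=np.array([crop(c,p,x0,170,.006)[:2] for p in cs])
    f=lambda q:((M@np.array([[np.cos(q[2]),np.sin(q[2])],[-np.sin(q[2]),np.cos(q[2])]])+q[:2])-P).ravel()
    r=least_squares(f,[*P.mean(0),0]); q=r.x
    print(n,"cradle",q.round(4),"deg",np.degrees(q[2]).round(2),"res mm",(r.fun*1000).round(1))
    B=crop(c,b,x0,170,.081)[:2]; d=B-q[:2]; C,S=np.cos(q[2]),np.sin(q[2])
    print(" bushing",B.round(4),"in cradle",(d@[C,S]*1000).round(1),(d@[-S,C]*1000).round(1))
    # depth rim check
print("blue",crop(c,(89,415),210,170,.075),crop(c,(705,392),210,170,.075))
print("turq",ray(c,397,277,.075),"tape",ray(c,336,288,.02))
# depth of worktop
D=c["depth"]; T=c["world_from_camera"]
for u0,u1,v0,v1 in((262,300,215,250),(370,408,205,243),(310,345,220,255),(210,245,225,255),(380,412,260,295),(315,358,265,312)):
    uu,vv=np.meshgrid(np.arange(u0,u1),np.arange(v0,v1)); d=D[v0:v1,u0:u1]
    P=np.stack([(uu-c["cx"])/c["fx"]*d,(vv-c["cy"])/c["fy"]*d,d],-1)@T[:3,:3].T+T[:3,3]
    zt=np.percentile(P[...,2],99); m=P[...,2]>zt-.006; X=P[m][:,:2]
    r=least_squares(lambda q:np.hypot(*(X-q[:2]).T)-q[2],[*X.mean(0),.025]);print("depth rim",zt.round(4),r.x.round(4),m.sum())
E
```

```text
L cradle [0.5573 0.0965 0.1821] deg 10.44 res mm [ 1.6  1.1  1.7 -0.2 -2.4  0.2 -0.9 -1.1]
 bushing [0.4912 0.0856] in cradle -67.0 1.3
R cradle [ 0.5638 -0.2023 -0.5624] deg -32.22 res mm [ 1.8 -0.7  1.  -1.6 -1.7 -1.2 -1.2  3.4]
 bushing [ 0.5139 -0.1724] in cradle -58.1 -1.3
blue [0.46448119 0.21486308 0.075     ] [ 0.48011253 -0.02609982  0.075     ]
turq [ 0.38719167 -0.19075795  0.075     ] tape [ 0.35377852 -0.05208559  0.02      ]
depth rim 0.0824 [0.4901 0.0819 0.0255] 153
depth rim 0.0827 [ 0.5112 -0.1667  0.0271] 149
depth rim 0.0774 [ 0.4789 -0.0256  0.0248] 144
depth rim 0.0772 [-0.2968  0.2055  0.7622] 151
depth rim 0.0775 [ 0.3747 -0.0945  0.1011] 149
depth rim 0.0265 [ 0.3571 -0.0504  0.0426] 464
```

The left crop shows the grey tube's rim centred at about (420,355), standing on the left plate. In the right crop it is at (301,315) on the right plate. Both sizes and poses match the description, so I'll plan the left push.

```bash
cat >> h.py <<'E'
from scipy.spatial.transform import Rotation as R
def Rt(q): return R.from_quat([q[1],q[2],q[3],q[0]])
def plan(pos,yaw):
    # target: tool x down, tool z along +-push dir
    from bench import ctrl
    o=ctrl.get_obs(); r=Rt(o["eef_rot"]); 
    print("t",o["time_s"],"pos",o["eef_pos"].round(4),"q",o["q"].round(2),"F",o["wrist_force"].round(1),"open",round(o["opening"],2))
    print("axes x,y,z",r.as_matrix().T.round(3).tolist())
    for s in(1,-1):
        z=s*np.array([np.cos(yaw),np.sin(yaw),0]); x=np.array([0,0,-1.]); y=np.cross(z,x)
        t=R.from_matrix(np.stack([x,y,z],1)); print("s",s,"turn(tool) deg",np.degrees((r.inv()*t).as_rotvec()).round(2))
    print("shift in tool now",r.inv().apply(np.array(pos)-o["eef_pos"]).round(4))
E
python3 -c "
from h import *
plan([.432,.0747,.2],.1821)"
```

```text
t 0.1 pos [ 0.2384 -0.5227  0.2035] q [-1.35  0.18  1.61 -0.    1.35 -0.21] F [ 0.2  1.  -1.4] open 1.0
axes x,y,z [[-0.0, 0.001, -1.0], [0.415, -0.91, -0.002], [-0.91, -0.415, -0.0]]
s 1 turn(tool) deg [-1.6592e+02 -1.3000e-01 -1.0000e-02]
s -1 turn(tool) deg [ 1.408e+01 -1.000e-02  9.000e-02]
shift in tool now [ 0.0043 -0.4632 -0.4239]
```

>>> drive_tool([
  [0,0,0,7.04,0,0,-1],
  [0,0,0,7.04,0,0,-1],
  [0,-0.046,-0.025,0,0,0,-1],
  [0,-0.046,-0.025,0,0,0,-1],
  [0,-0.046,-0.025,0,0,0,-1],
  [0,-0.046,-0.025,0,0,0,-1],
  [0,-0.046,-0.025,0,0,0,-1],
  [0,-0.046,-0.025,0,0,0,-1],
  [0,-0.046,-0.025,0,0,0,-1],
  [0,-0.046,-0.025,0,0,0,-1],
])

```text
time_s: 1.35
eef_pos: [0.3687, -0.1234, 0.2042]
eef_rot: [0.064, 0.704, 0.064, -0.704]
wrist_force: [0.6, 0.3, 1.1]
opening: 0.003
```

>>> drive_tool([
  [0,-0.046,-0.025,0,0,0,-1],
  [0,-0.046,-0.025,0,0,0,-1],
  [0,-0.046,-0.025,0,0,0,-1],
  [0,-0.046,-0.023,0,0,0,-1],
  [0.04,0,0,0,0,0,-1],
  [0,0,0,0,0,0,-1],
])

```text
time_s: 2.1
eef_pos: [0.4288, 0.0745, 0.1615]
eef_rot: [-0.064, -0.702, -0.065, 0.707]
wrist_force: [-0.5, -0.0, 0.7]
opening: -0.004
```

```bash
python3 -c "
from h import *
from bench import camera
import cv2
plan([.432,.0747,.079],.1821)
for n in('scene','top'):
    c=camera(n); cv2.imwrite(f'pics/{n}1.png',c['img'][:,:,::-1])
"
```

```text
t 2.1 pos [0.4288 0.0745 0.1615] q [-0.1  -0.09  1.98 -0.    1.26  1.29] F [-0.5 -0.   0.7] open -0.0
axes x,y,z [[-0.007, 0.001, -1.0], [0.183, -0.983, -0.002], [-0.983, -0.183, 0.007]]
s 1 turn(tool) deg [-1.799e+02 -1.700e-01  6.200e-01]
s -1 turn(tool) deg [0.09 0.39 0.11]
shift in tool now [ 0.0825  0.0006 -0.0037]
```

View pics/scene1.png

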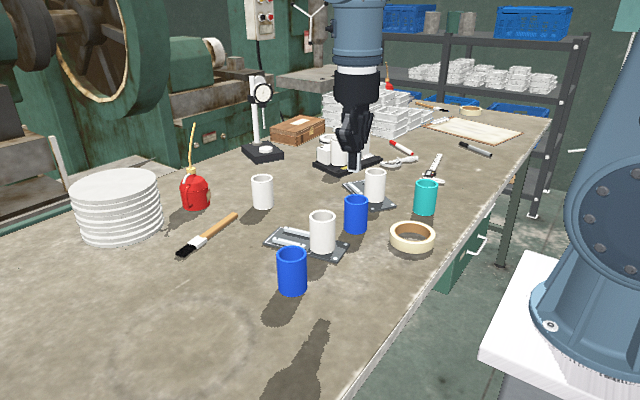

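View pics/top1.png

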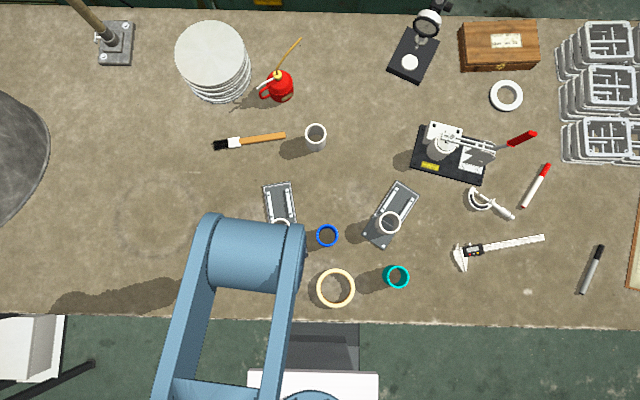

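```bash
python3 -c "
from h import *
from bench import camera,ctrl
import cv2
print(ctrl.get_obs()['eef_pos'])
c=camera('scene'); np.savez('pics/s2.npz',**c)
cv2.imwrite('pics/s2c.png',cv2.resize(c['img'][80:260,270:450,::-1],None,fx=3.3,fy=3.3,interpolation=cv2.INTER_CUBIC))
T=c['world_from_camera'];p=ctrl.get_obs()['eef_pos']
for q in (p,p-[0,0,.011]):
  k=T[:3,:3].T@(q-T[:3,3]); print(k,k[0]/k[2]*c['fx']+c['cx'],k[1]/k[2]*c['fy']+c['cy'])
for u,v in((362,165),(355,165),(350,150),(355,190)):
  d=c['depth'][v,u]; print(u,v,d,T[:3,:3]@[(u-c['cx'])/c['fx']*d,(v-c['cy'])/c['fy']*d,d]+T[:3,3])
"
```

```text
[0.43149334 0.07336337 0.16460048]
[ 0.05040566 -0.0280801   0.74542594] 352.20765940485853 182.0217563528733
[ 0.05041971 -0.01825078  0.75036399] 352.0346910130156 187.4376567899319
362 165 1.2143598 [ 0.64190138 -0.32950562  0.01604929]
355 165 0.71892214 [0.42350021 0.079892   0.2032838 ]
350 150 0.6990719 [0.42776709 0.09128257 0.23388774]
355 190 1.0640758 [ 0.57066798 -0.17281678  0.01428064]
```

View pics/s2c.png

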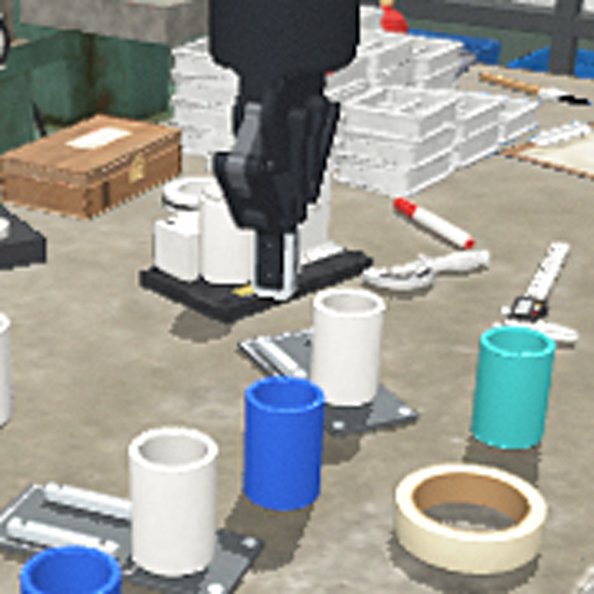

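```bash
python3 -c "
from h import *
c=dict(np.load('pics/s2.npz'));T=c['world_from_camera'];D=c['depth']
v,u=np.mgrid[0:400,0:640]
P=np.stack([(u-c['cx'])/c['fx']*D,(v-c['cy'])/c['fy']*D,D],-1)@T[:3,:3].T+T[:3,3]
for n,(u0,u1,v0,v1) in dict(bl=(305,342,205,260),blue=(342,370,190,240),floor=(200,240,300,320),spare=(248,276,170,212)).items():
    z=P[v0:v1,u0:u1]; m=z[...,2]>np.percentile(z[...,2],1); print(n,np.percentile(z[...,2],[1,50,99]).round(4), z[...,:2][z[...,2]>np.percentile(z[...,2],90)].mean(0).round(4))
for vv in range(150,182,2):
    print(vv,[ (uu,P[vv,uu].round(3).tolist()) for uu in (346,351,355,358) ])
"
```

```text
bl [-0.0008  0.0154  0.0823] [0.4736 0.113 ]
blue [-0.0009  0.0268  0.0762] [ 0.4718 -0.0089]
floor [-0.0012  0.0005  0.0022] [0.5103 0.343 ]
spare [-0.0011  0.0207  0.0765] [0.7092 0.0281]
150 [(346, [0.682, -0.302, 0.063]), (351, [0.42, 0.101, 0.238]), (355, [0.415, 0.096, 0.238]), (358, [0.418, 0.081, 0.233])]
152 [(346, [0.682, -0.302, 0.057]), (351, [0.428, 0.087, 0.229]), (355, [0.423, 0.082, 0.229]), (358, [0.419, 0.078, 0.228])]
154 [(346, [0.682, -0.303, 0.051]), (351, [0.432, 0.08, 0.222]), (355, [0.422, 0.083, 0.225]), (358, [0.419, 0.079, 0.225])]
156 [(346, [0.683, -0.304, 0.044]), (351, [0.429, 0.086, 0.221]), (355, [0.422, 0.083, 0.222]), (358, [0.419, 0.077, 0.22])]
158 [(346, [0.684, -0.305, 0.037]), (351, [0.429, 0.086, 0.217]), (355, [0.424, 0.081, 0.217]), (358, [0.419, 0.077, 0.217])]
160 [(346, [0.441, 0.082, 0.209]), (351, [0.428, 0.086, 0.214]), (355, [0.423, 0.081, 0.213]), (358, [0.42, 0.075, 0.212])]
162 [(346, [0.442, 0.081, 0.205]), (351, [0.429, 0.085, 0.209]), (355, [0.423, 0.081, 0.209]), (358, [0.42, 0.077, 0.209])]
164 [(346, [0.44, 0.083, 0.202]), (
[... 393 characters left out ...]
 0.011]), (355, [0.423, 0.079, 0.193]), (358, [0.646, -0.314, 0.004])]
172 [(346, [0.657, -0.264, 0.012]), (351, [0.654, -0.287, 0.005]), (355, [0.651, -0.306, -0.001]), (358, [0.643, -0.309, 0.0])]
174 [(346, [0.657, -0.264, 0.006]), (351, [0.652, -0.284, 0.0]), (355, [0.643, -0.292, -0.0]), (358, [0.635, -0.296, 0.0])]
176 [(346, [0.655, -0.262, 0.001]), (351, [0.645, -0.273, -0.0]), (355, [0.634, -0.278, 0.001]), (358, [0.626, -0.28, 0.002])]
178 [(346, [0.648, -0.251, 0.001]), (351, [0.637, -0.26, 0.0]), (355, [0.627, -0.265, 0.001]), (358, [0.619, -0.269, 0.001])]
180 [(346, [0.64, -0.239, 0.001]), (351, [0.628, -0.247, 0.001]), (355, [0.62, -0.254, 0.0]), (358, [0.612, -0.257, 0.001])]
```

>>> drive_tool([
  [0,0,0,0,0,0,-1],
  [0,0,0,0,0,0,-1],
])

```text
time_s: 2.5
eef_pos: [0.4324, 0.0731, 0.1653]
eef_rot: [0.064, 0.705, 0.064, -0.704]
wrist_force: [-0.7, 0.5, 0.3]
opening: -0.005
```

```bash
cat > tip.py <<'E'
from h import *
from bench import camera,ctrl
import cv2,sys
def look(n):
    o=ctrl.get_obs(); print("t",o["time_s"],"tcp",o["eef_pos"].round(4),"q",o["q"].round(3),"F",o["wrist_force"].round(1))
    c=camera('scene');T=c['world_from_camera'];D=c['depth']
    cv2.imwrite(f'pics/{n}.png',cv2.resize(c['img'][80:280,240:480,::-1],None,fx=3,fy=3,interpolation=cv2.INTER_CUBIC))
    v,u=np.mgrid[0:400,0:640]
    P=np.stack([(u-c['cx'])/c['fx']*D,(v-c['cy'])/c['fy']*D,D],-1)@T[:3,:3].T+T[:3,3]
    p=o["eef_pos"]; m=(np.hypot(P[...,0]-p[0],P[...,1]-p[1])<.022)&(P[...,2]>.02)&(D>0)
    z=P[m][:,2]; zl=np.percentile(z,1); k=P[m][z<zl+.012]; print("lowest near tcp z",zl.round(4),"xy range",k.min(0).round(4),k.max(0).round(4),"dz vs tcp",(zl-p[2]).round(4))
    return c,P
if __name__=="__main__": look(sys.argv[1])
E
python3 tip.py s3
```

```text
t 2.5 tcp [0.4324 0.0731 0.1653] q [-0.105 -0.096  1.977  0.     1.259  1.285] F [-0.7  0.5  0.3]
lowest near tcp z 0.1942 xy range [0.4198 0.067  0.1928] [0.4419 0.0878 0.2062] dz vs tcp 0.029
```

```bash
python3 -c "
from tip import *
c,P=look('s4')
for v in range(70,170,5): print(v,[P[v,u].round(3).tolist() for u in (340,352,365)])
"
```

```text
t 2.55 tcp [0.4322 0.0732 0.1651] q [-0.104 -0.096  1.977  0.     1.259  1.285] F [-0.2  0.4  0.1]
lowest near tcp z 0.1942 xy range [0.4198 0.0678 0.1925] [0.4416 0.0877 0.2061] dz vs tcp 0.0291
70 [[0.443, 0.103, 0.367], [0.422, 0.102, 0.369], [0.405, 0.091, 0.369]]
75 [[0.439, 0.11, 0.361], [0.417, 0.109, 0.363], [0.403, 0.094, 0.362]]
80 [[0.438, 0.111, 0.354], [0.418, 0.107, 0.355], [0.403, 0.094, 0.355]]
85 [[0.439, 0.109, 0.346], [0.418, 0.107, 0.348], [0.401, 0.096, 0.348]]
90 [[0.438, 0.11, 0.338], [0.417, 0.108, 0.34], [0.403, 0.092, 0.339]]
95 [[0.437, 0.111, 0.33], [0.417, 0.108, 0.332], [0.401, 0.094, 0.332]]
100 [[0.437, 0.111, 0.323], [0.417, 0.107, 0.324], [0.401, 0.094, 0.324]]
105 [[0.924, -0.636, 0.095], [0.416, 0.108, 0.317], [0.426, 0.05, 0.304]]
110 [[0.929, -0.646, 0.072], [0.416, 0.109, 0.309], [0.418, 0.062, 0.299]]
115 [[0.434, 0.115, 0.299], [0.415, 0.108, 0.301], [0.417, 0.064, 0.291]]
120 [[0.448, 0.094, 0.284], [0.416, 0.107, 0.292], [0.417, 0.063, 0.282]]
125 [[0.426, 0.127, 0.287], [0.418, 0.102, 0.282], [0.417, 0.061, 0.273]]
130 [[0.421, 0.134, 0.281], [0.422, 0.096, 0.272], [0.417, 0.061, 0.264]]
135 [[0.425, 0.128, 0.271], [0.412, 0.112, 0.269], [0.425, 0.047, 0.249]]
140 [[0.43, 0.12, 0.26], [0.414, 0.109, 0.26], [0.426, 0.044, 0.239]]
145 [[0.435, 0.112, 0.248], [0.412, 0.111, 0.252], [0.671, -0.395, 0.054]]
150 [[0.692, -0.284, 0.067], [0.418, 0.1, 0.238], [0.672, -0.398, 0.037]]
155 [[0.69, -0.282, 0.052], [0.427, 0.086, 0.223], [0.672, -0.399, 0.02]]
160 [[0.692, -0.285, 0.035], [0.425, 0.088, 0.215], [0.655, -0.369, 0.016]]
165 [[0.69, -0.283, 0.02], [0.426, 0.086, 0.205], [0.64, -0.345, 0.011]]
```

View pics/s4.png

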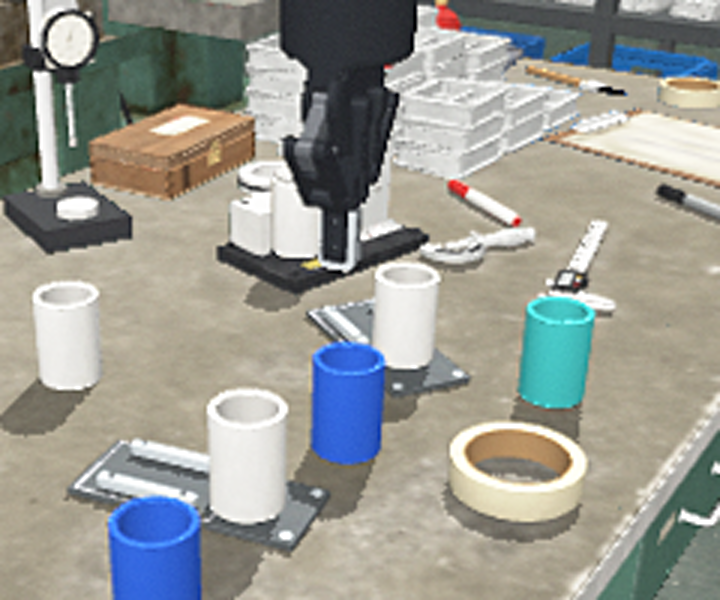

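The visible fingertips are about 40 mm above where the reported TCP would put them. I'll descend a safe amount and compare.

>>> drive_tool([
  [0.02,0,0,0,0,0,-1],
  [0.02,0,0,0,0,0,-1],
  [0,0,0,0,0,0,-1],
  [0,0,0,0,0,0,-1],
])

```text
time_s: 3.1
eef_pos: [0.4322, 0.0735, 0.1251]
eef_rot: [0.064, 0.705, 0.064, -0.704]
wrist_force: [0.1, -0.2, 0.0]
opening: 0.0
```

```bash
python3 tip.py s5
```

```text
t 3.1 tcp [0.4322 0.0735 0.1251] q [-0.103 -0.041  2.014  0.     1.167  1.285] F [ 0.1 -0.2  0. ]
lowest near tcp z 0.1538 xy range [0.4202 0.0673 0.1514] [0.442  0.089  0.1657] dz vs tcp 0.0287
```

View pics/s5.png

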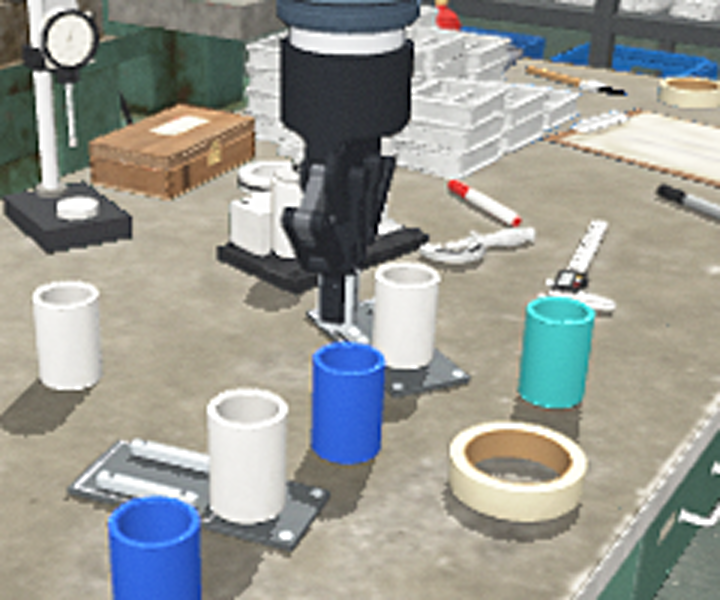

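>>> drive_tool([
  [0.02,0,0,0,0,0,-1],
  [0.02,0,0,0,0,0,-1],
  [0.02,0,0,0,0,0,-1],
  [0,0,0,0,0,0,-1],
  [0,0,0,0,0,0,-1],
])

```text
time_s: 3.78
eef_pos: [0.4326, 0.0736, 0.0654]
eef_rot: [0.064, 0.705, 0.064, -0.704]
wrist_force: [-0.1, 0.1, -0.6]
opening: 0.002
```

```bash
python3 tip.py s6; python3 -c "
from h import *
plan([.432,.0747,.037],.1821)"
```

```text
t 3.775 tcp [0.4326 0.0736 0.0654] q [-0.103  0.06   2.055  0.     1.025  1.285] F [-0.1  0.1 -0.6]
lowest near tcp z 0.0946 xy range [0.4202 0.0667 0.0931] [0.4411 0.0884 0.1065] dz vs tcp 0.0291
t 3.825 pos [0.4328 0.0735 0.0655] q [-0.1   0.06  2.06 -0.    1.02  1.29] F [ 0.2 -0.3 -0.5] open -0.01
axes x,y,z [[0.002, -0.0, -1.0], [0.181, -0.983, 0.001], [-0.983, -0.181, -0.002]]
s 1 turn(tool) deg [ 1.8e+02 -6.0e-02  1.8e-01]
s -1 turn(tool) deg [-0.   -0.12 -0.04]
shift in tool now [ 0.0285 -0.0013  0.0006]
```

View pics/s6.png

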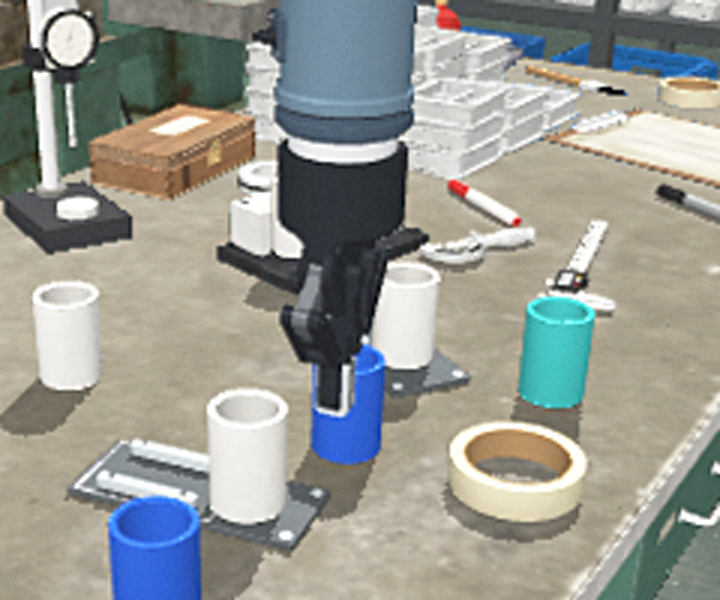

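>>> drive_tool([
  [0.014,-0.001,0,0,0,0,-1],
  [0.014,0,0,0,0,0,-1],
  [0,0,-0.008,0,0,0,-1],
  [0,0,-0.008,0,0,0,-1],
  [0,0,0,0,0,0,-1],
])

```text
time_s: 4.45
eef_pos: [0.4486, 0.0775, 0.0367]
eef_rot: [0.064, 0.705, 0.064, -0.704]
wrist_force: [0.4, 0.4, 0.6]
opening: -0.003
```

```bash
python3 tip.py s7
```

```text
t 4.45 tcp [0.4486 0.0775 0.0367] q [-0.091  0.151  2.028  0.     0.962  1.298] F [0.4 0.4 0.6]
lowest near tcp z 0.0253 xy range [0.4646 0.0789 0.0201] [0.4672 0.0898 0.0365] dz vs tcp -0.0114
```

View pics/s7.png

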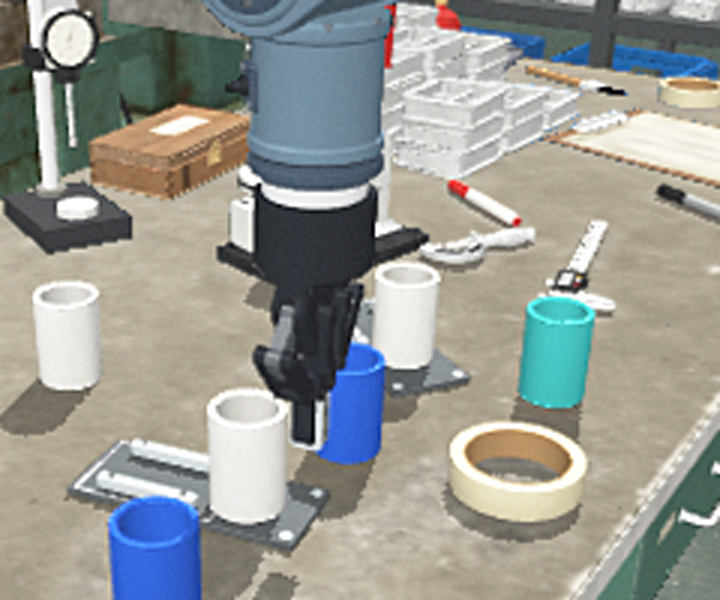

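>>> drive_tool([
  [-0.002,0,-0.006,0,0,0,-1],
  [0,0,-0.005,0,0,0,-1],
  [0,0,-0.005,0,0,0,-1],
  [0,0,-0.005,0,0,0,-1],
])

```text
time_s: 5.0
eef_pos: [0.4681, 0.0814, 0.0383]
eef_rot: [-0.064, -0.704, -0.064, 0.704]
wrist_force: [-1.1, -0.1, 1.5]
opening: 0.005
```

```bash
python3 tip.py s8
```

```text
t 5.0 tcp [0.4681 0.0814 0.0383] q [-0.078  0.19   1.977 -0.     0.975  1.31 ] F [-1.1 -0.1  1.5]
lowest near tcp z 0.0229 xy range [0.467  0.0736 0.0203] [0.4763 0.1028 0.0345] dz vs tcp -0.0154
```

View pics/s8.png

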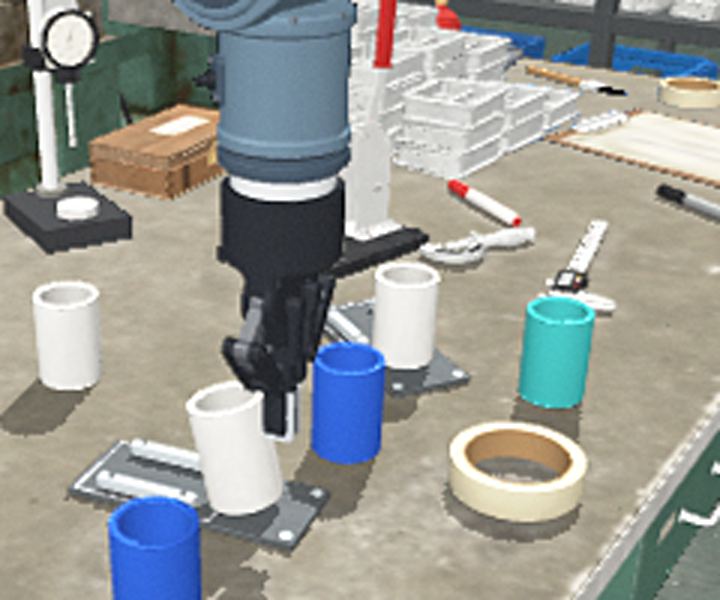

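It is tipping cleanly with about 1 N of force, so I'll continue.

>>> drive_tool([
  [0,0,-0.005,0,0,0,-1],
  [0,0,-0.005,0,0,0,-1],
  [0,0,-0.004,0,0,0,-1],
])

```text
time_s: 5.42
eef_pos: [0.4823, 0.0839, 0.0384]
eef_rot: [0.064, 0.704, 0.064, -0.704]
wrist_force: [-0.8, -0.3, 1.4]
opening: 0.0
```

```bash
python3 tip.py s9
```

```text
t 5.425 tcp [0.4823 0.0839 0.0384] q [-0.071  0.218  1.942  0.     0.981  1.318] F [-0.8 -0.3  1.4]
lowest near tcp z 0.0309 xy range [0.4725 0.0731 0.0279] [0.4867 0.1058 0.0424] dz vs tcp -0.0075
```

View pics/s9.png

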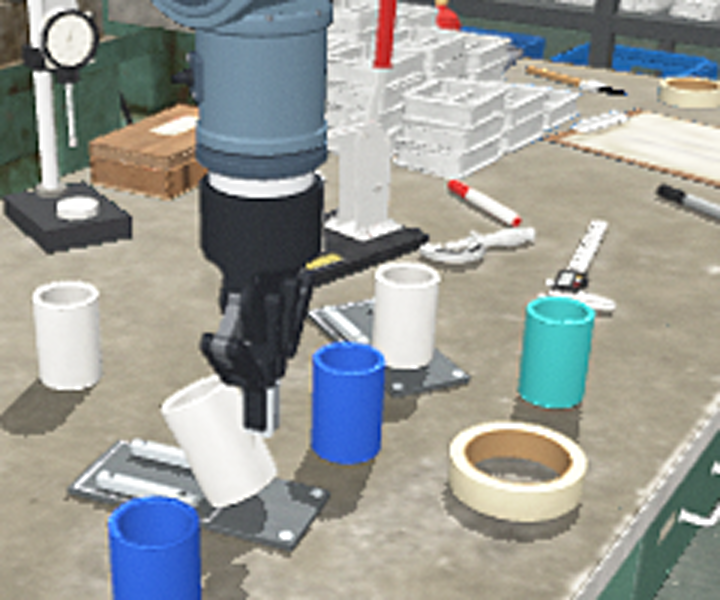

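>>> drive_tool([
  [0,0,-0.003,0,0,0,-1],
  [0,0,-0.003,0,0,0,-1],
  [0,0,-0.003,0,0,0,-1],
  [0,0,0,0,0,0,-1],
  [0,0,0,0,0,0,-1],
])

```text
time_s: 6.1
eef_pos: [0.4903, 0.0855, 0.0381]
eef_rot: [-0.064, -0.704, -0.064, 0.704]
wrist_force: [-1.5, -0.4, -0.7]
opening: -0.005
```

```bash
python3 tip.py s10
```

```text
t 6.1 tcp [0.4903 0.0855 0.0381] q [-0.066  0.235  1.921  0.     0.986  1.322] F [-1.5 -0.4 -0.7]
lowest near tcp z 0.0675 xy range [0.478  0.0822 0.0643] [0.4992 0.1014 0.0793] dz vs tcp 0.0294
```

View pics/s10.png

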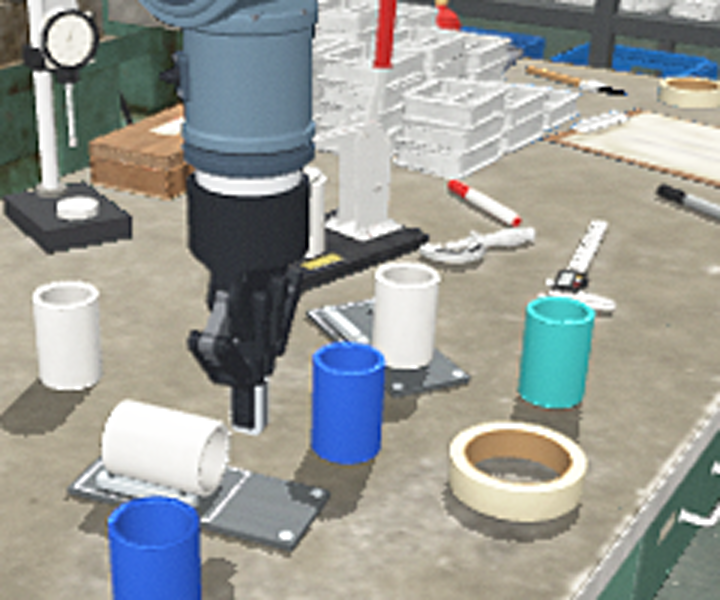

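The left bushing now lies on its rails. I'll raise and turn towards the right one.

>>> drive_tool([
  [-0.04,0,0.01,0,0,0,-1],
  [-0.05,0,0,0,0,0,-1],
  [0,0,0,10.66,0,0,-1],
  [0,0,0,10.66,0,0,-1],
  [0,0,0,10.66,0,0,-1],
  [0,0,0,10.66,0,0,-1],
  [0,0,0,0,0,0,-1],
])

```text
time_s: 7.02
eef_pos: [0.4805, 0.0837, 0.1282]
eef_rot: [0.196, -0.679, 0.196, 0.68]
wrist_force: [0.1, -0.8, -0.3]
opening: -0.002
```

```bash
python3 -c "
from h import *
plan([.4631,-.1404,.125],-.5624)"
```

```text
t 7.025 pos [0.4805 0.0837 0.1282] q [-0.07  0.07  1.89 -0.    1.18  2.06] F [ 0.1 -0.8 -0.3] open -0.0
axes x,y,z [[-0.0, -0.0, -1.0], [-0.532, -0.847, 0.0], [-0.847, 0.532, 0.0]]
s 1 turn(tool) deg [-1.7989e+02  1.0000e-02  1.0000e-02]
s -1 turn(tool) deg [ 0.11  0.01 -0.  ]
shift in tool now [ 0.0032  0.1991 -0.1044]
```

>>> drive_tool([
  [0,0.04,-0.021,0,0,0,-1],
  [0,0.04,-0.021,0,0,0,-1],
  [0,0.04,-0.021,0,0,0,-1],
  [0,0.04,-0.021,0,0,0,-1],
  [0,0.039,-0.02,0,0,0,-1],
  [0.03,0,0,0,0,0,-1],
  [0.03,0,0,0,0,0,-1],
  [0,0,0,0,0,0,-1],
  [0,0,0,0,0,0,-1],
])

```text
time_s: 8.15
eef_pos: [0.4632, -0.1403, 0.0692]
eef_rot: [-0.195, 0.68, -0.196, -0.679]
wrist_force: [-0.3, -0.1, 0.4]
opening: -0.0
```

```bash
python3 tip.py r1;python3 -c "
from h import *
plan([.4631,-.1404,.038],-.5624)
from bench import camera
import cv2
c=camera('top'); cv2.imwrite('pics/t2.png',c['img'][:,:,::-1])"
```

```text
t 8.15 tcp [ 0.4632 -0.1403  0.0692] q [-0.54   0.152  1.943 -0.     1.046  1.591] F [-0.3 -0.1  0.4]
lowest near tcp z 0.1 xy range [ 0.4497 -0.1473  0.0976] [ 0.4774 -0.1237  0.1119] dz vs tcp 0.0308
t 8.2 pos [ 0.4636 -0.1405  0.0696] q [-0.54  0.15  1.94  0.    1.05  1.59] F [-0.8  0.   0.3] open -0.0
axes x,y,z [[0.002, -0.001, -1.0], [-0.532, -0.847, -0.0], [-0.847, 0.532, -0.002]]
s 1 turn(tool) deg [-1.7989e+02 -1.0000e-02 -1.8000e-01]
s -1 turn(tool) deg [ 0.11 -0.12  0.  ]
shift in tool now [0.0316 0.0002 0.0005]
```

View pics/r1.png

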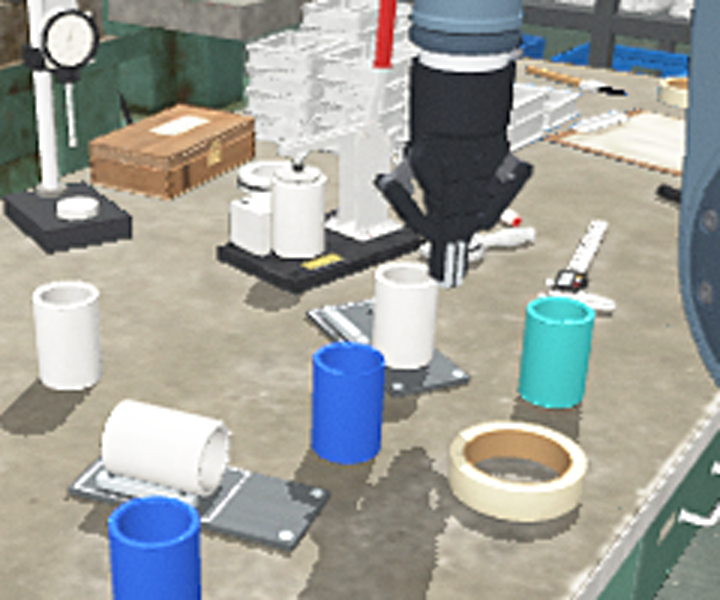

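View pics/t2.png

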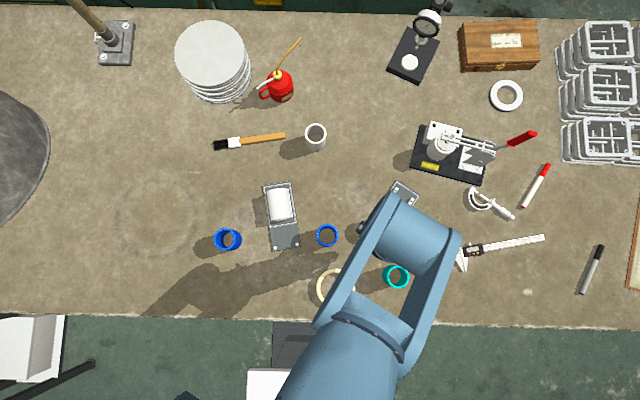

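>>> drive_tool([
  [0.016,0,0,0,0,0,-1],
  [0.015,0,0,0,0,0,-1],
  [0,0,-0.008,0,0,0,-1],
  [0,0,-0.008,0,0,0,-1],
  [0,0,-0.006,0,0,0,-1],
  [0,0,-0.005,0,0,0,-1],
  [0,0,-0.005,0,0,0,-1],
])

```text
time_s: 9.12
eef_pos: [0.4898, -0.1572, 0.0374]
eef_rot: [0.196, -0.679, 0.196, 0.68]
wrist_force: [-2.0, 2.1, 1.2]
opening: 0.0
```

```bash
python3 tip.py r2
```

```text
t 9.125 tcp [ 0.4898 -0.1572  0.0374] q [-0.542  0.269  1.879  0.     0.994  1.591] F [-2.   2.1  1.2]
lowest near tcp z 0.0218 xy range [ 0.4895 -0.178   0.0202] [ 0.5103 -0.1467  0.0333] dz vs tcp -0.0156
```

View pics/r2.png

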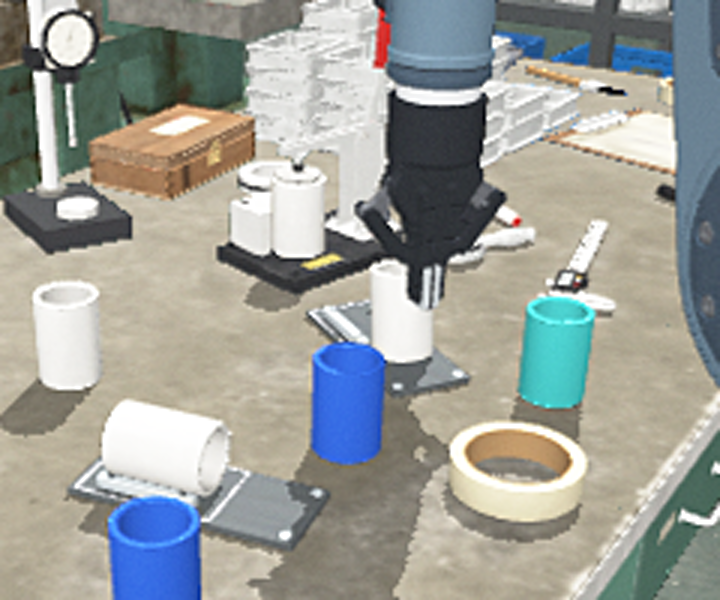

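>>> drive_tool([
  [0,0,-0.005,0,0,0,-1],
  [0,0,-0.005,0,0,0,-1],
  [0,0,-0.004,0,0,0,-1],
  [0,0,-0.004,0,0,0,-1],
])

```text
time_s: 9.68
eef_pos: [0.5053, -0.1669, 0.0376]
eef_rot: [-0.196, 0.679, -0.196, -0.679]
wrist_force: [-4.1, 2.4, 10.3]
opening: 0.001
```

```bash
python3 tip.py r3
```

```text
t 9.675 tcp [ 0.5053 -0.1669  0.0376] q [-0.542  0.303  1.835  0.     1.004  1.591] F [-4.1  2.4 10.3]
lowest near tcp z 0.0297 xy range [ 0.4941 -0.1855  0.0268] [ 0.5213 -0.1477  0.0416] dz vs tcp -0.008
```

View pics/r3.png

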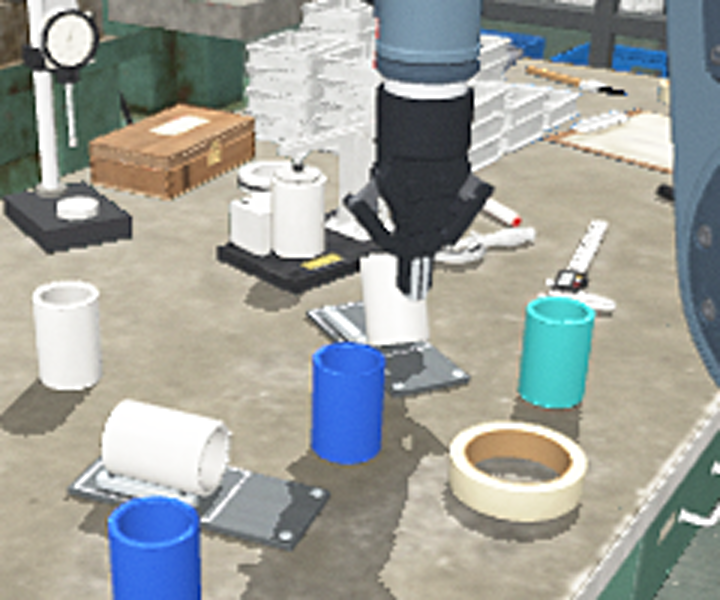

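Upward friction on the fingers has risen to 10 N, so I'll follow the arc with a slight rise.

>>> drive_tool([
  [-0.002,0,-0.003,0,0,0,-1],
  [-0.002,0,-0.003,0,0,0,-1],
  [-0.002,0,-0.003,0,0,0,-1],
])

```text
time_s: 10.1
eef_pos: [0.5128, -0.1718, 0.0433]
eef_rot: [-0.196, 0.679, -0.196, -0.679]
wrist_force: [-0.8, 0.2, -0.3]
opening: -0.003
```

```bash
python3 tip.py r4
```

```text
t 10.1 tcp [ 0.5128 -0.1718  0.0433] q [-0.543  0.31   1.81  -0.     1.021  1.59 ] F [-0.8  0.2 -0.3]
lowest near tcp z 0.0336 xy range [ 0.4965 -0.1903  0.0201] [ 0.5261 -0.1507  0.0452] dz vs tcp -0.0097
```

View pics/r4.png

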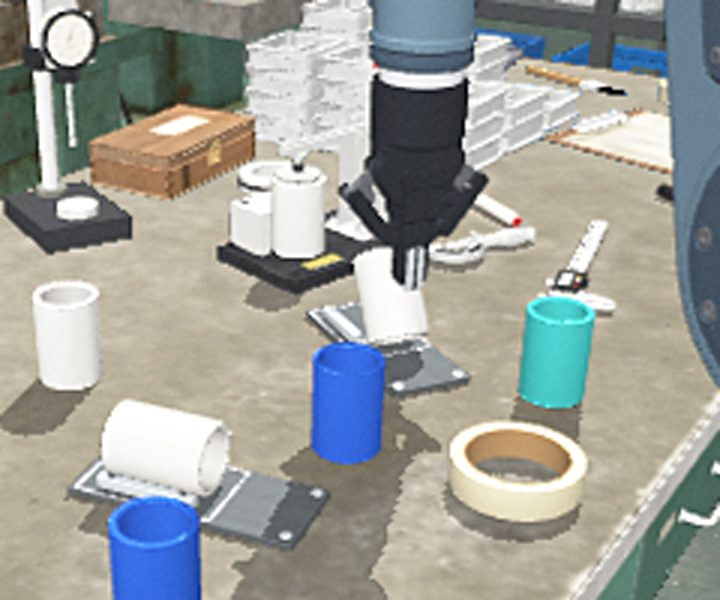

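Force has dropped to about 1 N and it is leaning around 30°.

>>> drive_tool([
  [-0.001,0,-0.004,0,0,0,-1],
  [-0.001,0,-0.004,0,0,0,-1],
  [0,0,-0.003,0,0,0,-1],
  [0,0,0,0,0,0,-1],
  [0,0,0,0,0,0,-1],
])

```text
time_s: 10.78
eef_pos: [0.5217, -0.1774, 0.0452]
eef_rot: [0.196, -0.679, 0.196, 0.679]
wrist_force: [0.5, 0.6, 0.6]
opening: -0.002
```

```bash
python3 tip.py r5
```

```text
t 10.775 tcp [ 0.5217 -0.1774  0.0452] q [-0.543  0.327  1.783 -0.     1.032  1.59 ] F [0.5 0.6 0.6]
lowest near tcp z 0.0272 xy range [ 0.5193 -0.1993  0.0212] [ 0.5256 -0.1952  0.0356] dz vs tcp -0.0179
```

View pics/r5.png

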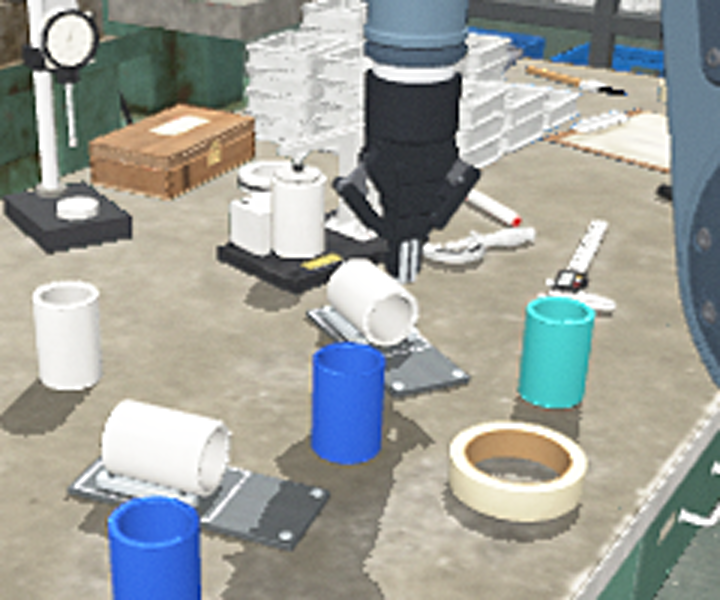

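>>> drive_tool([
  [-0.045,0,0.01,0,0,0,-1],
  [-0.05,0,0,0,0,0,-1],
  [-0.04,0,0,0,0,0,-1],
  [0,0.05,0.01,0,0,0,-1],
  [0,0.05,0.01,0,0,0,-1],
  [0,0.05,0.01,0,0,0,-1],
  [0,0.05,0.01,0,0,0,-1],
  [0,0.05,0.01,0,0,0,-1],
  [0,0.05,0.01,0,0,0,-1],
  [0,0,0,0,0,0,-1],
])

```text
time_s: 12.08
eef_pos: [0.3005, -0.3962, 0.1804]
eef_rot: [0.197, -0.679, 0.198, 0.679]
wrist_force: [0.5, 0.2, -0.1]
opening: 0.001
```

```bash
python3 -c "
from h import *
from bench import camera
import cv2
c=camera('top'); np.savez('pics/t3.npz',**c); cv2.imwrite('pics/t3.png',c['img'][:,:,::-1])
i=c['img'][:,:,::-1]
cv2.imwrite('pics/t3c.png',np.hstack([cv2.resize(i[170:260,x:x+66],None,fx=6,fy=6,interpolation=cv2.INTER_CUBIC) for x in(250,356)]))
D=c['depth'];T=c['world_from_camera'];v,u=np.mgrid[0:400,0:640]
P=np.stack([(u-c['cx'])/c['fx']*D,(v-c['cy'])/c['fy']*D,D],-1)@T[:3,:3].T+T[:3,3]
for n,x,y,a in(('L',.5573,.0965,.1821),('R',.5638,-.2023,-.5624)):
    d=P[...,:2]-[x,y]; X=d@[np.cos(a),np.sin(a)]; Y=d@[-np.sin(a),np.cos(a)]
    m=(abs(X)<.08)&(abs(Y)<.05)&(P[...,2]>.022); m2=m&(P[...,2]>.05)
    print(n,'x',np.percentile(X[m],[1,99]).round(4),'y',np.percentile(Y[m],[1,99]).round(4),'zmax',np.percentile(P[m][:,2],98).round(4),'ridge y',Y[m2].mean().round(4),np.polyfit(X[m2],Y[m2],1).round(3))
"
```

```text
L x [-0.0394  0.0336] y [-0.0267  0.0241] zmax 0.0617 ridge y -0.0008 [ 0.    -0.001]
R x [-0.0382  0.0356] y [-0.0246  0.0262] zmax 0.0609 ridge y 0.0007 [-0.004  0.001]
```

View pics/t3.png

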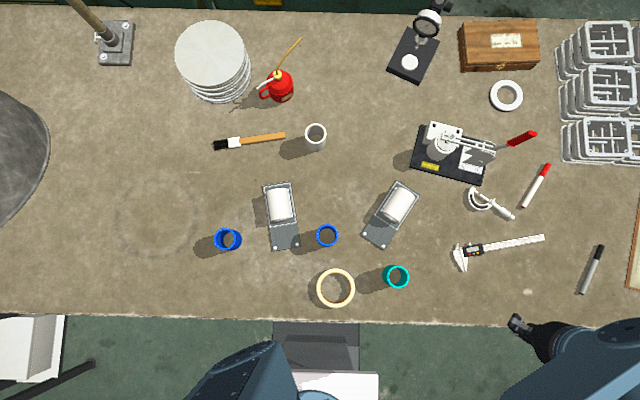

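View pics/t3c.png

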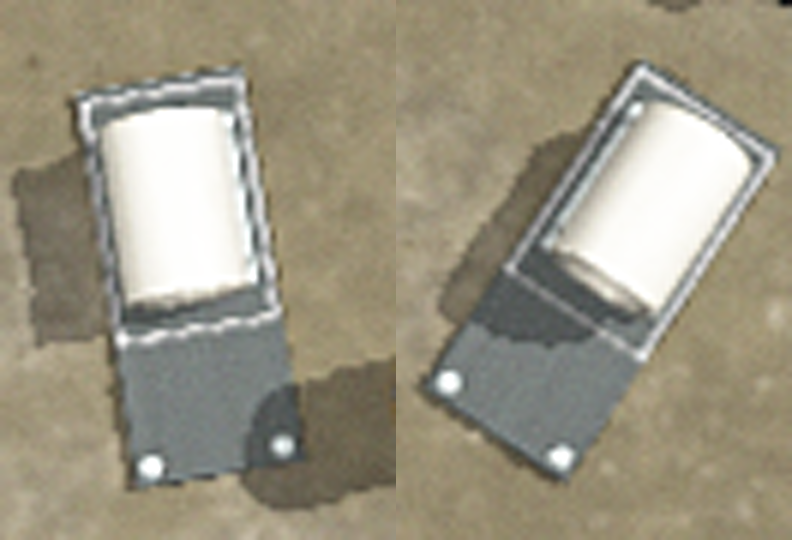

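Both bushings lie along their cradles (x about -39 to +35 mm against ±52) with the scribed lines clear all round, and everything else is where it was. The arm is clear of the scene, so I'm handing in.

```bash
python3 -c "
from bench import hand_in
print(hand_in())"
```

```text
the job is handed in; nothing more can be done
None
```

Both bushings are toppled and lie on their sides between the rails of their own cradles, and the job is handed in. I pushed each one along its cradle axis with the shut fingertips, left first, in about 12 s of robot time. The highest wrist force I read was about 11 N, on the right bushing. I relieved it by raising the tool slightly as I pushed.

**Final check (top camera, arm clear):**

| Bushing | Extent along cradle x | Rectangle limit | Ridge off the axis | Top height |
|---|---|---|---|---|
| Left | about -39 to +34 mm | ±52 mm | under 1 mm | about 61 mm (59–60 expected) |
| Right | about -38 to +36 mm | ±52 mm | under 1 mm | about 61 mm (59–60 expected) |

The scribed lines are visible all round both bushings. In the pictures, the spare bushing, the brush, and the blue and turquoise look-alikes have not moved.

**Disagreement:** the scene camera showed the fingertips about 29 mm above the reported TCP, but the description puts them 11 mm below it. The offset was constant and the camera gave correct heights for the other objects, so I set the push height from the camera. I did not find the cause.

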